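# Line up the maker's stamp over the clay button

### The arm

A 7-joint arm with a two-finger parallel gripper is mounted at the origin on a cart in front of the work surface, level with it; the furniture and walls round the work are solid. World frame = base frame: x ahead of the robot, y to its left, z up, the work surface at z = 0. Lengths are in m, angles in rad, forces in N, time in s.
With the tool pointing down it reaches from about 0.425 to 0.925 m from the base axis. Payload 6.8 kg.
Tool frame: the origin (TCP) lies at the very end of the fingers, on their centre line; the grasp point (between the pads) lies 19 mm behind it (r.grip_depth is the distance from the TCP to the grasp point, in m); z points along the fingers, y is the direction in which the jaws open and shut (so a half turn about z gives the same grasp; the last joint's range is limited). The gripper opens to 85 mm and grips with 20 to 120 N. Pads are 22 mm wide; open, the fingers measure 114 mm over their backs; the gripper's body (76 mm by 85 mm) begins 54 mm behind the grasp point. The pads swing forward as they close: fully open they stand 13 mm farther back than shut.
Start: joints at [-1.264, 0.477, 0.022, 1.555, -0.011, 1.109, -0.083], TCP at [0.272, 0.618, 0.231] pointing down, gripper open.
Joint ranges: [-2.96, 2.96], [-0.34, 2.1], [-1.41, 1.46], [0.24, 2.44], [-1.37, 4.51], [0.17, 1.92], [-2.96, 2.96]. Speed limits (rad/s): [2.39, 2.39, 3.14, 3.14, 3.14, 3.14, 3.14].

### API

Orientations are given as a rotation vector (axis times angle).
In Python, from bench import r, grab_frame gives the robot as it stands. The module is installed in compiled form; this text tells all that it offers.
- The arm moves only by the tool play_rows, never from a script. Its argument "increments" is a list of rows, each a list of 7 numbers: the shift along the tool's x, y, z in mm, then the turn, a rotation vector about the tool's x, y, z in rad, then the closure in counts, from 0 (fully open) to 255 (shut). In form: [[tx, ty, tz, rx, ry, rz, claw], ...]. A call has 1 to 5 rows; each row shifts and turns the pose as measured when the row begins, along the tool's axes as they then stand; what a row does not reach is not made up. A row lasts 1/10 s, in which the tool goes at most 50 mm and 8.59 degrees, less where a joint would pass 70% of its speed; a pose out of reach is approached as far as the arm can. A call is refused whole if a number of a shift passes 50 or a number of a turn 0.15, either way. A call with a gripper value outside its range is refused whole. The fingers move at their own pace and stop on an object; "force" is the grip in N (left out, the last holds). Time passes only in rows, so rows that do not move let the fingers close. It gives the time, the measured TCP pose, the force and the opening at its end, in the units of the state.
- r.get_obs(): the state, without advancing time (a new reading comes with each control period).
- grab_frame(name): name is "scene" or "top" or "wrist"; returns a dict with "color" (384x512x3 uint8, blue, green, red), "depth" (384x512 float32, m along the optical axis (not along the pixel's ray), 0 where there is no reading), "K" (3x3 intrinsics, pixels), "k1" (the pictures are not rectified: a ray, as slopes to the right and down, at radius r is drawn at 1 + k1 r^2 times it, then the intrinsics apply), "T" (4x4, takes a point from camera to world coordinates). Camera axes: x right, y up, looking along -z (the intrinsics and any distortion apply to the point x, -y, -z); pixel columns grow to the right and rows downward; lengths in m; the calibration is good to about 2 mm. A picture is of the moment at which its call begins.
- r.hand_in(): hands the job in, once; it reports no verdict.
The state is a dict: "clock": time; "joints": joint angles; "qvel": joint speeds; "tau": joint torques, N m; "tcp_pos": TCP position; "orientation": TCP orientation; "contact_force": force on the tool from outside, world axes, zero at the start; "moment": the same for the moment, N m; "grip_width": finger opening in m.
Only numpy, scipy, OpenCV 4.12 (cv2) and the standard library are available. Lean on these libraries where they do the work, as an engineer would, in place of code of your own. Each camera call takes 0.05 s, during which the arm holds its last target.

### The job

Get ready to mark this clay slab: lift the wooden rib off the slab's raised round button and lay it flat on the bare table, then pick up the little bisque stamp and carry it over the row of cups. Finish while still holding the stamp upright and still, centred about 1 cm above the top of the button and not touching it; do not put it down or let it go. Never let the stamp touch the clay, do not press on the slab with the gripper, and leave the three cups where they stand.

Things in the scene. Friction and masses are not known exactly. Their poses are not given: they have to be found in the camera images.
- slab_board: leather-hard clay slab on a plywood ware board, on the left of the table, fixed, turned by up to 0.5 rad. Board 180 (its x) x 150 (its y) x 8 mm; slab 140 x 110 x 14 mm centred on it, so its top is 22 mm above the table; low bead border and corner pellets; in the middle a raised round clay button, 30 mm across at its top and 32 mm at its foot, 8 mm high. Origin: centre of the board's underside, on the table; z up.
- button_top (a point): centre of the flat top of the raised clay button, 30 mm above the table; z up.
- rib: flat oval wooden potter's rib, 45 (its x) x 104 (its y) x 9 mm, about 30 g. At the start it lies flat on the button, within about 4 mm of its centre, and covers it, its underside 8 mm above the slab. Origin: centre of its underside; z up, long axis y. It can be pinched across its 45 mm width at the middle. The table beside the slab board on its left (+y) side is bare, to 20 cm from the board's centre.
- stamp: small round bisque clay stamp standing upright on the table at the right, 50 mm tall, about 22 g, dumb-bell shaped: stamping end (below) 23 mm across and 23 mm high, then a waist and a 20 mm wide top that can be gripped between 25 and 50 mm above the foot. Origin: centre of the stamping face at its foot; z up along the stamp.
- tumbler: celadon ceramic tumbler, 65 mm across, 84 mm tall, standing in the row of three cups between stamp and slab. Origin: centre of its foot; z up.
- pink_cup: small unglazed pinkish cup, 68 mm across, 62 mm tall, in the same row. Origin: centre of its foot; z up.
- white_cup: small off-white beaker, 68 mm across, 68 mm tall, in the same row. Origin: centre of its foot; z up.
Mind the look-alikes: they are no part of the job. What is shaped like the rib but blue or green is not meant.

How it is judged:
On the way, in this order (a step that is already met when the one before it is completed fails the run):
1. the rib is lifted clear off the button in the gripper (height (world z) of rib above 0.045 m and contact force between rib and slab_board below 0.05 N and contact force between rib and the fingers above 0.3 N), for 0.1 s.
2. the rib lies flat on the table, off the board, released (height (world z) of rib below 0.012 m and angle between the z axis of rib and the z axis of slab_board, either way round below 0.15 rad and contact force between rib and slab_board below 0.05 N and linear speed of rib below 0.03 m/s and contact force between rib and the fingers below 0.05 N), for 0.2 s.
At the end, for the whole second after the job is handed in: Stamp held at rest by the gripper, upright within 0.15 rad, its foot 3 to 20 mm above the button's top and within 6 mm of its centre, touching neither slab nor rib; rib flat and at rest on the table (origin below 12 mm), off slab and board; cups within 20 mm of where they stood (height (world z) of rib below 0.012 m and angle between the z axis of rib and the z axis of slab_board, either way round below 0.15 rad and contact force between each of rib, stamp and slab_board below 0.05 N and linear speed of rib below 0.03 m/s and horizontal distance between stamp and button_top below 0.006 m and z of stamp in the frame of button_top between 0.003 and 0.02 m and angle between stamp's own z axis and vertical below 0.15 rad and linear speed of stamp below 0.02 m/s and contact force between stamp and the fingers above 0.5 N and contact force between stamp and rib below 0.05 N); the arm keeps its last pose, push and grip.
It fails at once if the stamp touches the slab (over 0.5 N) (contact force between stamp and slab_board above 0.5 N).
It fails at once if the gripper presses on the slab or its board (over 6 N) (contact force between the fingers and slab_board above 6 N).
It fails at once if the tumbler is moved by more than 20 mm or tipped by more than 0.3 rad (distance of tumbler from where it was at the start of the episode above 0.02 m or angle between tumbler's own z axis and vertical above 0.3 rad).
It fails at once if the pink cup is moved by more than 20 mm or tipped by more than 0.3 rad (distance of pink_cup from where it was at the start of the episode above 0.02 m or angle between pink_cup's own z axis and vertical above 0.3 rad).
It fails at once if the white cup is moved by more than 20 mm or tipped by more than 0.3 rad (distance of white_cup from where it was at the start of the episode above 0.02 m or angle between white_cup's own z axis and vertical above 0.3 rad).
It also fails if it takes over 59 s, if anything falls off the work surface, if the arm or the gripper's body presses on something with over 40 N, if the wrist force passes 120 N, or if a joint passes its speed limit or range.

## Working session

There is one attempt and no reset: what is moved stays moved. The work goes in short steps, Python scripts to look and compute and a tool call to move; the robot and the scene stay as the last step left them, time stands still between calls to the robot, and variables do not carry over. Pictures are saved under pics/ and viewed, and the job is handed in when it is done.

Besides the shell and the picture viewer there is one more tool, called after ">>>" as name(argument=value, ...), one argument or row to a line, values as JSON. play_rows: Moves the arm, as the interface text tells. Its arguments: {"type":"object","properties":{"increments":{"type":"array","items":{"type":"array","items":{"type":"number"}}},"force":{"type":"number"}},"required":["increments"]}

```bash
mkdir -p pics
cat > h.py <<'E'
import numpy as np, cv2
from bench import r, grab_frame
def pts(f):
    """world point per pixel from depth"""
    H,W=f["depth"].shape
    u,v=np.meshgrid(np.arange(W),np.arange(H))
    d=rays(f,np.stack([u.ravel(),v.ravel()],1).astype(float))
    P=d*f["depth"].ravel()[:,None]
    T=f["T"]; return (P@T[:3,:3].T+T[:3,3]).reshape(H,W,3)
def rays(f,uv):
    K=f["K"];k1=f["k1"]
    p=cv2.undistortPoints(np.asarray(uv,float).reshape(-1,1,2),K,np.array([k1,0,0,0.])).reshape(-1,2)
    return np.stack([p[:,0],-p[:,1],-np.ones(len(p))],1)
def onplane(f,uv,z):
    d=rays(f,uv)@f["T"][:3,:3].T; o=f["T"][:3,3]
    return o+d*((z-o[2])/d[:,2])[:,None]
E
python3 - <<'E'
from h import *
o=r.get_obs();print({k:np.round(v,3) for k,v in o.items()}, r.grip_depth)
for n in ["scene","top","wrist"]:
    f=grab_frame(n);cv2.imwrite(f"pics/{n}0.png",f["color"]);print(n,f["T"].round(3).tolist(),f["k1"],f["K"].round(1).tolist())
E
```

```text
{'clock': np.float64(0.0), 'joints': array([-1.264,  0.478,  0.022,  1.556, -0.011,  1.109, -0.083]), 'qvel': array([-0.   , -0.002, -0.001, -0.001,  0.   , -0.003, -0.001]), 'tau': array([ 0.0000e+00, -5.9645e+01,  1.6080e+00, -2.8119e+01,  1.2000e-02,
        9.0000e-03, -0.0000e+00]), 'tcp_pos': array([0.272, 0.617, 0.23 ]), 'orientation': array([-6.470e-01, -3.074e+00,  3.000e-03]), 'contact_force': array([ 1.397, -0.741, -0.007]), 'moment': array([-0.009,  0.06 , -0.032]), 'grip_width': np.float64(0.085)} 0.0187
scene [[0.617, 0.337, -0.711, -0.51], [-0.787, 0.277, -0.552, -0.757], [0.011, 0.9, 0.436, 0.666], [0.0, 0.0, 0.0, 1.0]] 0.008943389490559592 [[484.4, 0.0, 255.0], [0.0, 484.4, 190.8], [0.0, 0.0, 1.0]]
top [[0.016, 0.997, -0.077, 0.399], [-1.0, 0.016, 0.0, 0.019], [0.001, 0.076, 0.997, 1.409], [0.0, 0.0, 0.0, 1.0]] -0.07323885139289828 [[477.2, 0.0, 252.9], [0.0, 477.2, 200.7], [0.0, 0.0, 1.0]]
wrist [[0.403, -0.864, -0.301, 0.194], [0.915, 0.38, 0.134, 0.653], [-0.002, -0.329, 0.944, 0.375], [0.0, 0.0, 0.0, 1.0]] -0.05932972802663067 [[277.5, 0.0, 252.2], [0.0, 277.5, 186.8], [0.0, 0.0, 1.0]]
```

View pics/top0.png

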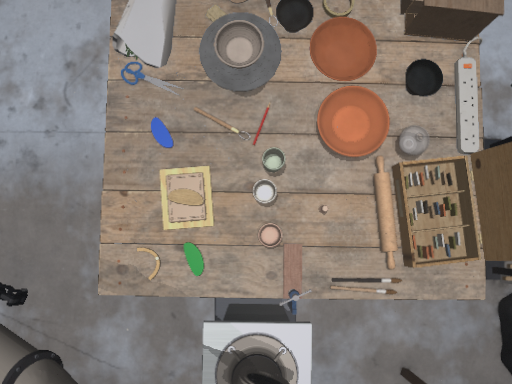

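View pics/scene0.png

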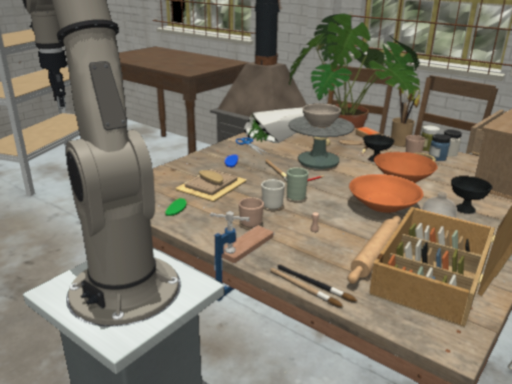

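View pics/wrist0.png

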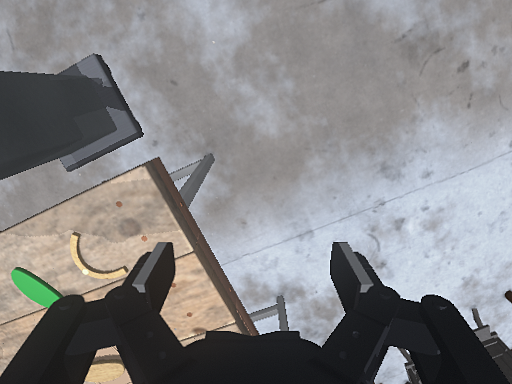

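The top view shows the tan oval at about (186,197) on the slab. There is a blue oval at (162,132) and a green one at (194,258), both look-alikes. The small stamp is at (323,209), and the cups are at (273,159), (264,191) and (270,235). I'll enlarge this area and measure.

Run:
```python
from h import *
f=grab_frame("top");P=pts(f);c=f["color"]
a=cv2.resize(c[150:250,145:225],None,fx=5,fy=5,interpolation=cv2.INTER_CUBIC)
b=cv2.resize(c[190:230,303:343],None,fx=10,fy=10,interpolation=cv2.INTER_CUBIC)
cv2.imwrite("pics/crop1.png",np.hstack([a,cv2.copyMakeBorder(b,0,100,0,0,cv2.BORDER_CONSTANT)]))
hsv=cv2.cvtColor(c,cv2.COLOR_BGR2HSV)
for uv in [(186,197),(170,175),(165,200),(323,209),(150,200),(273,159),(264,191),(270,235),(176,197),(198,197)]:
    print(uv,hsv[uv[1],uv[0]],P[uv[1],uv[0]].round(4))
z=P[...,2]
np.set_printoptions(linewidth=250)
print((z[180:216:2,160:214:3]*1000).round().astype(int))
print((z[198:222,312:336]*1000).round().astype(int))
```

```text
(186, 197) [ 18  88 182] [0.5114 0.2113 0.0385]
(170, 175) [ 16  62 173] [0.5766 0.2623 0.0232]
(165, 200) [ 24  81 211] [0.5043 0.2781 0.005 ]
(323, 209) [ 14  51 199] [ 0.4824 -0.1827  0.0495]
(150, 200) [ 14  71 159] [0.5038 0.3236 0.001 ]
(273, 159) [ 47  26 204] [ 0.6316 -0.0397  0.0055]
(264, 191) [120   6 215] [ 0.5359 -0.0143  0.0028]
(270, 235) [ 11  61 209] [ 0.4062 -0.0337  0.0064]
(176, 197) [ 18  87 181] [0.511  0.2404 0.0376]
(198, 197) [ 18  86 180] [0.5118 0.1764 0.0405]
[[   7    9    5   18   23   30   21   23   23   26   27   27   31   22   24    9   12    5]
 [  -1    7    8   20   22   24   24   26   23   25   20   16   20   24   24    2   10    4]
 [   2    8   13   25   30   17   20   24   23   26   14   24   26   24   22    7    4   -1]
 [  -3   14   11   23   23   24   29   24   19   24   23   28   17   26   25    8    1    1]
 [   3    6   12   20   20   22   20   21   23   22   20   20   20   20   19    6   15    1]
 [  -3   15   12   25   27   41   37   37   40   41   39   27   23   23   20    6    6    3]
 [  -1    8    4   29   41   38   40   39   35   3
[... 2743 characters left out ...]
8   4]
 [  3   6   2   6  -3  -2  -5  -3   0  -5   1  -1  -1  -1   2  -1   1   0   5  -3   1   7   3   0]
 [  3   0   1  -2  -2   5  -5   6  -5  -1  -6   0  -1  -3  -5   3   7   4   1   0   0   1  -1   4]
 [ -2   2   3   4   5  -2   2  -2   0   0  -2   3   3  -3   0  -6   2  -6  -3   1   0   5   1   3]
 [  2  -1   1   1   1   0   5   1   3   3   0   1  -5   3   0   2  -2   0   0  -2  -1   0   2   6]
 [  4   1   1  -5  -6   2  -2   9   5  -4   2   2   1  -2  -3  -1  -1   1   1  -6   5  -1   0   4]
 [  3   0   0   0  -2  -6   3  -1   5  -2   2   5  -1  -1  -1  -1  -1  -2   2   0   2   2   0   1]
 [  5  -3   0   3   0   3  -1   2   0  -2  -3  -1   6   2  -5   0  -1  -1  -1  -1  -4   1  -5   5]]
```

View pics/crop1.png

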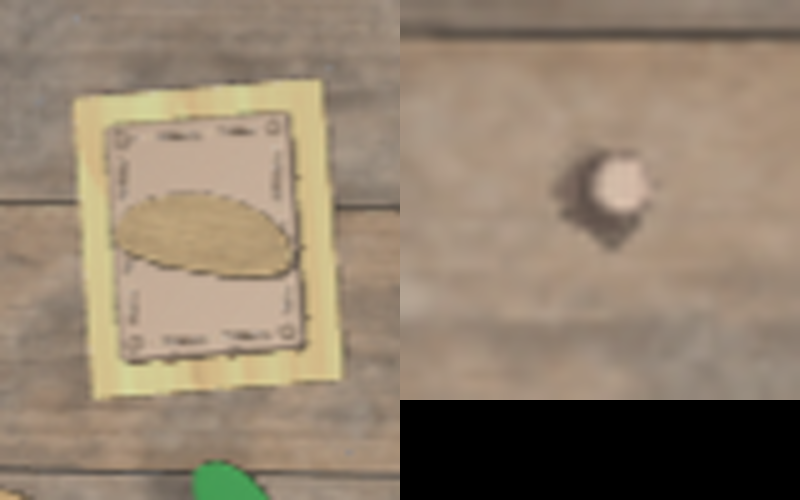

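The crop confirms both. The tan wooden oval on the slab is the rib (crop px (208,235)), and the round-topped pinkish piece is the stamp (crop px (620,180), original about (325,208)). Next I'll measure exact positions.

```bash
cat > meas.py <<'E'
from h import *
f=grab_frame("top");P=pts(f);c=f["color"];z=cv2.medianBlur(P[...,2].astype(np.float32),3)
hsv=cv2.cvtColor(c,cv2.COLOR_BGR2HSV)
def box(m,x0,x1,y0,y1):
    o=np.zeros_like(m);o[y0:y1,x0:x1]=m[y0:y1,x0:x1];return o
def big(m):
    cs,_=cv2.findContours(m.astype(np.uint8),cv2.RETR_EXTERNAL,cv2.CHAIN_APPROX_NONE);return max(cs,key=cv2.contourArea)
def rep(n,m,zz):
    C=big(m).reshape(-1,2).astype(float); W=onplane(f,C,zz)[:,:2]
    (cx,cy),(a,b),t=cv2.minAreaRect((W*1000).astype(np.float32)); 
    e=cv2.fitEllipse((W*1000).astype(np.float32)); 
    print(n,"rect",np.round([cx,cy,a,b,t],1),"ell",np.round([*e[0],*e[1],e[2]],1)); return W
if __name__=="__main__":
    H,S,V=[hsv[...,i].astype(int) for i in range(3)]
    rep("rib",box(z>0.0315,150,222,165,230),0.039)
    m=box((z>0.0045)&(z<.05),150,222,155,240)
    ye=box((H>=20)&(H<=32)&(S>60)&(V>170),150,222,155,240).astype(np.uint8)
    rep("boardcol",ye,0.008)
    sl=box((z>0.015)&(z<.06),150,222,155,240); rep("slab",sl,0.022)
    rep("stamptop",box(z>0.038,312,340,198,222),0.05)
    for n,b,h in [("tumbler",(255,292,142,176),.084),("white",(245,283,172,207),.068),("pink",(252,288,218,252),.062)]:
        rep(n,box(z>h-.02,*b),h)
E
python3 - <<'E'
import meas
E
python3 meas.py
```

```text
rib rect [512.8 214.2  43.4  98.5   0.9] ell [512.5 212.8  42.8 101.4 172.3]
boardcol rect [513.8 216.4 178.8 148.6   5.6] ell [513.2 215.9 159.5 194.6  95.5]
slab rect [514.  214.3 140.1 109.2   6.2] ell [513.7 214.7 121.7 163.8  96.2]
stamptop rect [ 485.3 -185.5   17.2   17.3    0.9] ell [ 485.3 -186.    18.3   18.5   51.8]
tumbler rect [620.8 -37.   61.8  64.1  46. ] ell [620.4 -36.4  62.6  64.2  71.2]
white rect [535.5 -16.2  67.1  55.6  52.6] ell [530.6 -12.5  63.   64.   13.7]
pink rect [407.3 -30.2  64.7  64.9   0.9] ell [407.1 -30.2  65.9  65.9 158.3]
```

```bash
cat > go.py <<'E'
import sys
from h import *
from scipy.spatial.transform import Rotation as R
# usage: go.py x y z(mm) yaw_deg(of tool y)
x,y,z,a=map(float,sys.argv[1:5]);a=np.radians(a)
o=r.get_obs();Rc=R.from_rotvec(o["orientation"])
ty=np.array([np.cos(a),np.sin(a),0]);tz=np.array([0,0,-1.]);tx=np.cross(ty,tz)
Rt=R.from_matrix(np.stack([tx,ty,tz],1))
d=np.array([x,y,z])-o["tcp_pos"]*1000
print("t",o["clock"].round(2),"tcp",(o["tcp_pos"]*1000).round(1),"w",o["grip_width"].round(4),"F",o["contact_force"].round(1))
print("turn(tool)",(Rc.inv()*Rt).as_rotvec().round(3),"shift now(tool)",Rc.inv().apply(d).round(1),"shift after turn",Rt.inv().apply(d).round(1),"q",o["joints"].round(2))
E
python3 go.py 513 213 120 -7.7
```

```text
Traceback (most recent call last):
  File "go.py", line 10, in <module>
    print("t",o["clock"].round(2),"tcp",(o["tcp_pos"]*1000).round(1),"w",o["grip_width"].round(4),"F",o["contact_force"].round(1))
              ^^^^^^^^^^^^^^^^
AttributeError: 'float' object has no attribute 'round'
```

```bash
sed -i 's/o\["clock"\].round(2)/round(float(o["clock"]),2)/; s/o\["grip_width"\].round(4)/round(float(o["grip_width"]),4)/' go.py; python3 go.py 513 213 120 -7.7
```

```text
t 0.3 tcp [272.  617.6 231. ] w 0.0852 F [ 0.2 -0.5 -0.4]
turn(tool) [-0.    0.    1.29] shift now(tool) [-383.7 -273.1  111.2] shift after turn [-368.6  293.1  111. ] q [-1.26  0.48  0.02  1.56 -0.01  1.11 -0.08]
```

>>> play_rows(
  increments=[
    [0,0,0,0,0,0.15,0],
    [0,0,0,0,0,0.15,0],
    [0,0,0,0,0,0.15,0],
    [0,0,0,0,0,0.15,0],
    [0,0,0,0,0,0.15,0],
  ],
  force=40,
)

```text
clock: 0.8
tcp_pos: [0.272, 0.6171, 0.2305]
orientation: [-1.736, -2.618, 0.002]
contact_force: [-0.8, 0.2, 0.9]
grip_width: 0.0851
```

>>> play_rows(
  increments=[
    [0,0,0,0,0,0.15,0],
    [0,0,0,0,0,0.15,0],
    [0,0,0,0,0,0.15,0],
    [0,0,0,0,0,0.1,0],
  ],
)

```text
clock: 1.2
tcp_pos: [0.2716, 0.617, 0.2301]
orientation: [2.387, 2.042, -0.004]
contact_force: [-0.7, 0.3, -0.4]
grip_width: 0.0857
```

```bash
python3 go.py 513 213 120 -7.7
```

```text
t 1.2 tcp [271.6 617.  230.1] w 0.0857 F [-0.7  0.3 -0.4]
turn(tool) [-0.001  0.002 -0.021] shift now(tool) [-361.5  301.2  110.4] shift after turn [-368.   293.3  110.1] q [-1.46  0.49  0.31  1.57 -0.16  1.11 -1.27]
```

>>> play_rows(
  increments=[
    [-38,31,0,0,0,-0.02,0],
    [-38,31,0,0,0,0,0],
    [-38,31,0,0,0,0,0],
    [-38,31,0,0,0,0,0],
    [-38,31,0,0,0,0,0],
  ],
)

```text
clock: 1.7
tcp_pos: [0.395, 0.4101, 0.2283]
orientation: [-2.349, -2.081, 0.003]
contact_force: [2.0, -0.2, -0.5]
grip_width: 0.0855
```

```bash
python3 go.py 513 213 120 -7.7
```

```text
t 1.7 tcp [395.  410.1 228.3] w 0.0855 F [ 2.  -0.2 -0.5]
turn(tool) [-0.004 -0.001  0.014] shift now(tool) [-181.6  141.2  107.6] shift after turn [-179.5  143.3  108.3] q [-1.2   0.32  0.37  1.84 -0.14  1.01 -0.9 ]
```

>>> play_rows(
  increments=[
    [-38,30,10,0,0,0.01,0],
    [-38,30,10,0,0,0,0],
    [-38,30,10,0,0,0,0],
    [-35,28,20,0,0,0,0],
    [-30,25,20,0,0,0,0],
  ],
)

```text
clock: 2.2
tcp_pos: [0.5182, 0.2098, 0.1607]
orientation: [-2.36, -2.068, -0.014]
contact_force: [0.5, 0.6, 0.7]
grip_width: 0.0857
```

```bash
python3 go.py 513 213 120 -7.7
```

```text
t 2.2 tcp [518.2 209.8 160.7] w 0.0857 F [0.5 0.6 0.7]
turn(tool) [ 0.003 -0.009  0.003] shift now(tool) [ 2.1 -5.7 40.7] shift after turn [ 2.5 -5.5 40.7] q [-0.83  0.39  0.43  1.93 -0.21  0.86 -0.42]
```

>>> play_rows(
  increments=[
    [2,-5,5,0,-0.01,0,0],
    [0,0,0,0,0,0,0],
  ],
)

```text
clock: 2.4
tcp_pos: [0.5153, 0.2043, 0.1536]
orientation: [2.371, 2.053, -0.005]
contact_force: [-0.3, 0.2, -0.2]
grip_width: 0.0852
```

```bash
python3 - <<'E'
from h import *
f=grab_frame("wrist");cv2.imwrite("pics/w1.png",f["color"])
P=pts(f)
np.save("w1.npy",P)
E
python3 go.py 513 213 26 -7.7
```

```text
t 2.45 tcp [515.9 203.4 154. ] w 0.0852 F [ 0.4 -0.2  0.3]
turn(tool) [ 0.003  0.006 -0.01 ] shift now(tool) [  9.9  -4.7 128. ] shift after turn [  9.1  -4.2 128. ] q [-0.83  0.39  0.43  1.94 -0.21  0.85 -0.44]
```

View pics/w1.png

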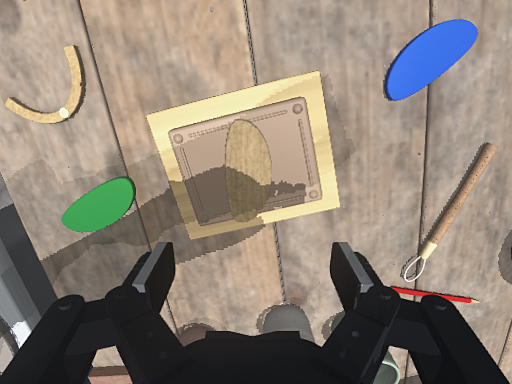

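The wrist view shows the rib at about (247,170) on the slab, with the blue (432,60) and green (98,205) ovals off to the side. Next I'll cross-check the rib and board centres in this view.

```bash
python3 - <<'E'
from h import *
import meas
f=grab_frame("wrist");P=pts(f);meas.f=f
z=cv2.medianBlur(P[...,2].astype(np.float32),5)
m=meas.box(z>0.031,200,300,100,235); meas.rep("rib",m,0.039)
m=meas.box((z>0.004),130,350,60,245)
hsv=cv2.cvtColor(f["color"],cv2.COLOR_BGR2HSV)
meas.rep("slab",meas.box((z>0.0165),130,350,60,245),0.022)
H,S,V=[hsv[...,i].astype(int) for i in range(3)]
ye=meas.box((z>0.0045)&(z<.06),130,350,60,245).astype(np.uint8)
ye=cv2.morphologyEx(ye,cv2.MORPH_OPEN,np.ones((5,5)))
meas.rep("board",ye,0.008)
E
python3 go.py 513 213 26 -7.7
```

```text
rib rect [513.1 213.4 102.8  44.3  80. ] ell [511.7 214.   44.8 105.6 172. ]
slab rect [512.4 214.1 139.  115.    5.6] ell [512.3 216.9 126.2 163.7  95.7]
board rect [512.1 216.5 180.4 150.3   5.5] ell [512.4 216.9 173.  213.3  95.8]
t 2.55 tcp [516.  205.3 154.9] w 0.0853 F [-0.4  1.3  0.1]
turn(tool) [ 0.004  0.005 -0.007] shift now(tool) [  7.8  -4.6 128.8] shift after turn [  7.2  -4.  128.9] q [-0.84  0.39  0.43  1.94 -0.21  0.85 -0.44]
```

>>> play_rows(
  increments=[
    [8,-4,30,0,0,0,0],
    [0,0,30,0,0,0,0],
    [0,0,25,0,0,0,0],
    [0,0,10,0,0,0,0],
    [0,0,0,0,0,0,0],
  ],
)

```text
clock: 3.05
tcp_pos: [0.515, 0.2235, 0.0616]
orientation: [2.358, 2.07, 0.017]
contact_force: [-0.4, -0.3, 0.7]
grip_width: 0.0855
```

```bash
python3 go.py 512.5 213.7 26 -7.9
```

```text
t 3.05 tcp [515.  223.5  61.6] w 0.0855 F [-0.4 -0.3  0.7]
turn(tool) [ 0.011 -0.005  0.008] shift now(tool) [-10.2  -1.6  35.5] shift after turn [-10.   -1.1  35.6] q [-0.8   0.53  0.36  1.99 -0.29  0.66 -0.38]
```

>>> play_rows(
  increments=[
    [-10,-1,5,0.01,-0.005,0.008,0],
    [0,0,0,0,0,0,0],
  ],
)

```text
clock: 3.25
tcp_pos: [0.5134, 0.2144, 0.0581]
orientation: [2.368, 2.064, 0.004]
contact_force: [0.2, 0.1, -0.6]
grip_width: 0.085
```

```bash
python3 go.py 512.5 213.7 26 -7.9
```

```text
t 3.25 tcp [513.4 214.4  58.1] w 0.085 F [ 0.2  0.1 -0.6]
turn(tool) [ 0.002 -0.002  0.001] shift now(tool) [-0.8 -0.9 32.1] shift after turn [-0.8 -0.8 32.1] q [-0.78  0.54  0.36  2.   -0.3   0.66 -0.37]
```

>>> play_rows(
  increments=[
    [-1,-1,15,0,0,0,0],
    [0,0,8,0,0,0,0],
    [0,0,0,0,0,0,0],
  ],
)

```text
clock: 3.55
tcp_pos: [0.5138, 0.2139, 0.0354]
orientation: [2.368, 2.063, 0.01]
contact_force: [0.5, -0.1, -0.2]
grip_width: 0.0853
```

```bash
python3 go.py 512.5 213.7 26 -7.9
```

```text
t 3.55 tcp [513.8 213.9  35.4] w 0.0853 F [ 0.5 -0.1 -0.2]
turn(tool) [ 0.005 -0.005  0.   ] shift now(tool) [-0.4 -1.3  9.4] shift after turn [-0.4 -1.2  9.4] q [-0.77  0.57  0.33  2.01 -0.32  0.61 -0.36]
```

>>> play_rows(
  increments=[
    [0,-1,9,0.005,-0.005,0,0],
    [0,0,0,0,0,0,0],
  ],
)

```text
clock: 3.75
tcp_pos: [0.5127, 0.214, 0.0255]
orientation: [-2.369, -2.063, 0.002]
contact_force: [-0.7, -0.0, -0.3]
grip_width: 0.0856
```

```bash
python3 go.py 512.5 213.7 26 -7.9
python3 - <<'E'
from h import *
f=grab_frame("scene");cv2.imwrite("pics/s1.png",cv2.resize(f["color"][130:230,130:290],None,fx=5,fy=5,interpolation=cv2.INTER_CUBIC))
E
```

```text
t 3.75 tcp [512.7 214.   25.5] w 0.0856 F [-0.7 -0.  -0.3]
turn(tool) [-0.001  0.001  0.   ] shift now(tool) [-0.3 -0.1 -0.5] shift after turn [-0.3 -0.1 -0.5] q [-0.76  0.59  0.33  2.01 -0.32  0.6  -0.35]
```

View pics/s1.png

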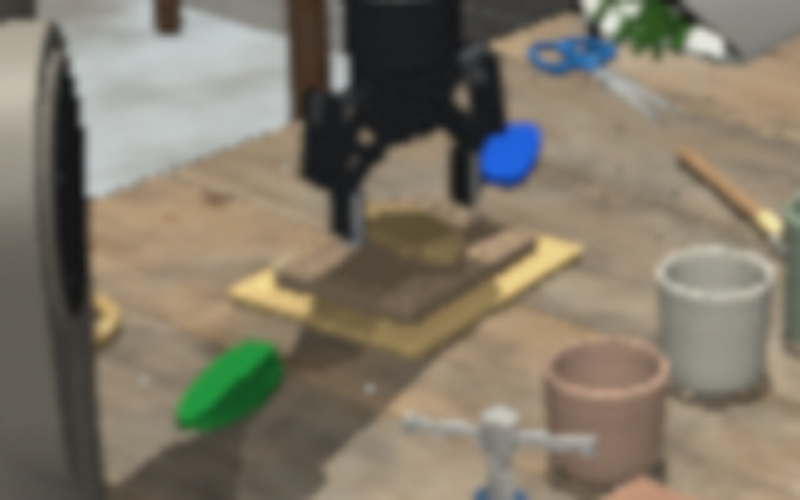

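The fingers straddle the rib with clearance (crop px about (350,230) and (465,195)). Closing.

>>> play_rows(
  increments=[
    [0,0,0,0,0,0,120],
    [0,0,0,0,0,0,180],
    [0,0,0,0,0,0,255],
    [0,0,0,0,0,0,255],
    [0,0,0,0,0,0,255],
  ],
)

```text
clock: 4.3
tcp_pos: [0.5137, 0.2143, 0.0269]
orientation: [2.369, 2.063, 0.001]
contact_force: [-0.1, 0.3, -0.5]
grip_width: 0.0429
```

```bash
python3 go.py 512.5 213.7 26 -7.9
```

```text
t 4.3 tcp [513.7 214.3  26.9] w 0.0429 F [-0.1  0.3 -0.5]
turn(tool) [ 0.001 -0.    -0.   ] shift now(tool) [-0.7 -1.2  0.9] shift after turn [-0.7 -1.2  0.9] q [-0.76  0.59  0.33  2.   -0.32  0.6  -0.35]
```

Gripped (43 mm). Lifting.

>>> play_rows(
  increments=[
    [0,0,0,0,0,0,255],
    [0,0,-10,0,0,0,255],
    [0,0,-20,0,0,0,255],
    [0,0,-25,0,0,0,255],
    [0,0,-10,0,0,0,255],
  ],
)

```text
clock: 4.8
tcp_pos: [0.5128, 0.2136, 0.094]
orientation: [2.37, 2.062, -0.003]
contact_force: [1.0, -0.7, -0.8]
grip_width: 0.0428
```

>>> play_rows(
  increments=[
    [0,0,0,0,0,0,255],
    [0,0,0,0,0,0,255],
  ],
)

```text
clock: 5.0
tcp_pos: [0.5135, 0.2142, 0.0955]
orientation: [2.369, 2.063, 0.002]
contact_force: [0.6, -0.3, -0.6]
grip_width: 0.0429
```

```bash
python3 go.py 498 355 80 -7.9
python3 - <<'E'
from h import *
f=grab_frame("wrist");cv2.imwrite("pics/w2.png",f["color"])
f=grab_frame("scene");cv2.imwrite("pics/s2.png",cv2.resize(f["color"][110:230,130:290],None,fx=5,fy=5,interpolation=cv2.INTER_CUBIC))
E
```

```text
t 5.0 tcp [513.5 214.2  95.5] w 0.0429 F [ 0.6 -0.3 -0.6]
turn(tool) [ 0.001 -0.001 -0.   ] shift now(tool) [137.3 -34.8  15.5] shift after turn [137.3 -34.7  15.5] q [-0.81  0.48  0.39  1.98 -0.26  0.73 -0.4 ]
```

View pics/w2.png

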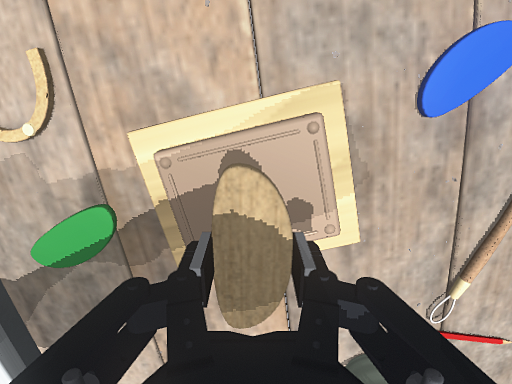

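View pics/s2.png

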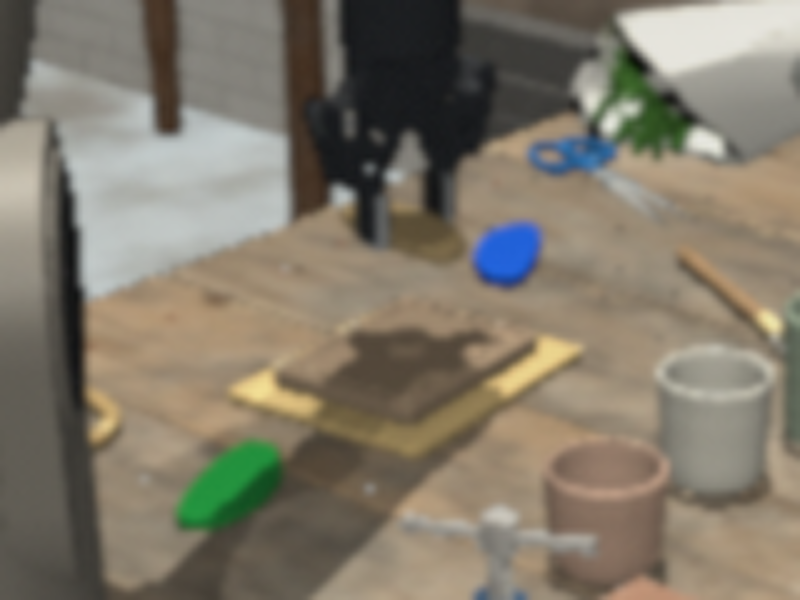

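The wrist and scene views show the rib level in the jaws, clear of the slab. Next I'll carry it to the left.

>>> play_rows(
  increments=[
    [35,-9,0,0,0,0,255],
    [35,-9,0,0,0,0,255],
    [30,-8,0,0,0,0,255],
    [15,-4,0,0,0,0,255],
    [0,0,0,0,0,0,255],
  ],
)

```text
clock: 5.6
tcp_pos: [0.4975, 0.3322, 0.0898]
orientation: [2.373, 2.057, -0.013]
contact_force: [0.4, 0.0, -0.1]
grip_width: 0.0432
```

```bash
python3 go.py 498 357 20 -7.9
```

```text
t 5.6 tcp [497.5 332.2  89.8] w 0.0432 F [ 0.4  0.  -0.1]
turn(tool) [-0.004  0.007 -0.005] shift now(tool) [25.1 -2.7 69.7] shift after turn [24.6 -2.9 69.8] q [-0.98  0.55  0.38  1.87 -0.27  0.78 -0.59]
```

>>> play_rows(
  increments=[
    [25,-3,0,-0.004,0.007,-0.005,255],
    [0,0,20,0,0,0,255],
    [0,0,20,0,0,0,255],
    [0,0,10,0,0,0,255],
    [0,0,0,0,0,0,255],
  ],
)

```text
clock: 6.1
tcp_pos: [0.5001, 0.3487, 0.0366]
orientation: [2.373, 2.053, -0.008]
contact_force: [-0.6, -0.2, 0.5]
grip_width: 0.0431
```

```bash
python3 go.py 498 357 5 -7.9
```

```text
t 6.1 tcp [500.1 348.7  36.6] w 0.0431 F [-0.6 -0.2  0.5]
turn(tool) [-0.     0.006 -0.006] shift now(tool) [ 8.1 -3.3 31.6] shift after turn [ 8.  -3.2 31.6] q [-0.97  0.64  0.34  1.87 -0.31  0.69 -0.59]
```

>>> play_rows(
  increments=[
    [9,-3,0,0,0.006,-0.006,255],
    [0,0,10,0,0,0,255],
    [0,0,10,0,0,0,255],
    [0,0,0,0,0,0,255],
  ],
)

```text
clock: 6.5
tcp_pos: [0.5, 0.3573, 0.0168]
orientation: [2.372, 2.06, 0.003]
contact_force: [-0.7, 0.1, -0.9]
grip_width: 0.043
```

```bash
python3 go.py 498 357 2 -7.9
```

```text
t 6.5 tcp [500.  357.3  16.8] w 0.043 F [-0.7  0.1 -0.9]
turn(tool) [ 0.001 -0.001 -0.002] shift now(tool) [-0.6 -1.9 14.8] shift after turn [-0.5 -1.9 14.8] q [-0.96  0.67  0.32  1.87 -0.33  0.66 -0.58]
```

>>> play_rows(
  increments=[
    [0,0,7,0,0,0,255],
    [0,0,5,0,0,0,255],
    [0,0,0,0,0,0,255],
  ],
)

```text
clock: 6.8
tcp_pos: [0.5002, 0.3573, 0.0039]
orientation: [2.371, 2.06, 0.003]
contact_force: [0.1, 0.2, 0.4]
grip_width: 0.0431
```

>>> play_rows(
  increments=[
    [0,0,2,0,0,0,255],
    [0,0,0,0,0,0,255],
  ],
)

```text
clock: 7.0
tcp_pos: [0.5002, 0.3572, 0.0017]
orientation: [2.371, 2.06, 0.003]
contact_force: [-0.4, 0.6, 0.9]
grip_width: 0.0429
```

```bash
python3 go.py 498 357 2 -7.9;python3 - <<'E'
from h import *
f=grab_frame("scene");cv2.imwrite("pics/s3.png",cv2.resize(f["color"][110:230,130:290],None,fx=5,fy=5,interpolation=cv2.INTER_CUBIC))
E
```

```text
t 7.0 tcp [500.2 357.2   1.7] w 0.0429 F [-0.4  0.6  0.9]
turn(tool) [ 0.002 -0.001 -0.002] shift now(tool) [-0.5 -2.2 -0.3] shift after turn [-0.5 -2.2 -0.3] q [-0.95  0.69  0.31  1.87 -0.34  0.63 -0.57]
```

View pics/s3.png

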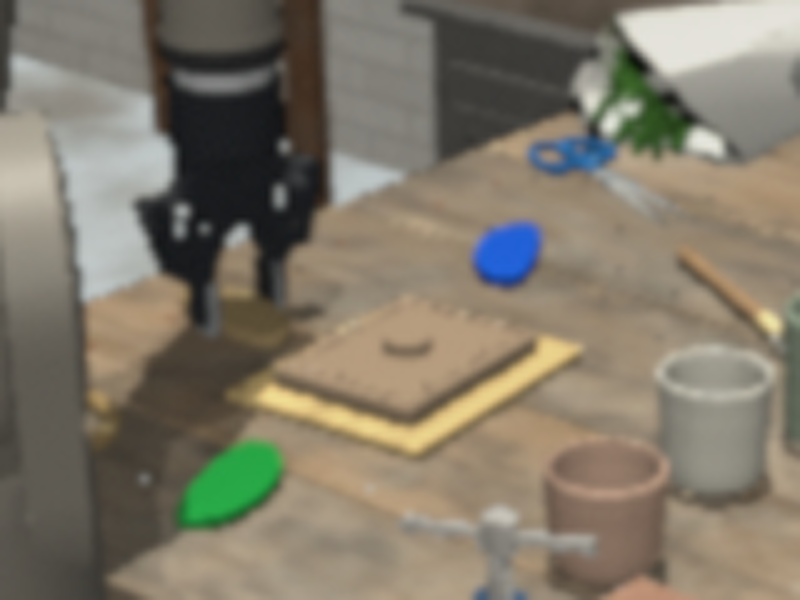

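The button is now visible in the slab's middle, at crop px (407,345). The rib is just above the table. I'll lower it in small steps and watch the force.

>>> play_rows(
  increments=[
    [0,0,1.5,0,0,0,255],
    [0,0,0,0,0,0,255],
  ],
)

```text
clock: 7.25
tcp_pos: [0.5006, 0.3575, 0.0007]
orientation: [2.371, 2.06, 0.005]
contact_force: [-0.1, -0.3, 0.8]
grip_width: 0.0428
```

>>> play_rows(
  increments=[
    [0,0,1.5,0,0,0,255],
    [0,0,0,0,0,0,255],
  ],
)

```text
clock: 7.45
tcp_pos: [0.5008, 0.3576, -0.0007]
orientation: [2.371, 2.06, 0.006]
contact_force: [-0.7, -0.3, -0.1]
grip_width: 0.0431
```

>>> play_rows(
  increments=[
    [0,0,1.5,0,0,0,255],
    [0,0,0,0,0,0,255],
  ],
)

```text
clock: 7.65
tcp_pos: [0.5012, 0.3579, -0.0015]
orientation: [2.372, 2.06, 0.007]
contact_force: [0.1, 0.5, -0.3]
grip_width: 0.0431
```

>>> play_rows(
  increments=[
    [0,0,0,0,0,0,110],
    [0,0,0,0,0,0,60],
    [0,0,0,0,0,0,0],
    [0,0,0,0,0,0,0],
    [0,0,0,0,0,0,0],
  ],
)

```text
clock: 8.15
tcp_pos: [0.5011, 0.3579, -0.0018]
orientation: [2.372, 2.06, 0.007]
contact_force: [-1.0, 0.6, -0.2]
grip_width: 0.0854
```

>>> play_rows(
  increments=[
    [0,0,-10,0,0,0,0],
    [0,0,-30,0,0,0,0],
    [0,0,-45,0,0,0,0],
    [0,0,-45,0,0,0,0],
    [0,0,0,0,0,0,0],
  ],
)

```text
clock: 8.65
tcp_pos: [0.5004, 0.3568, 0.1338]
orientation: [2.372, 2.059, 0.003]
contact_force: [-0.1, 1.4, 0.3]
grip_width: 0.0854
```

```bash
python3 go.py 485 -186 130 -7.9;python3 - <<'E'
from h import *
f=grab_frame("scene");cv2.imwrite("pics/s4.png",cv2.resize(f["color"][110:230,130:290],None,fx=5,fy=5,interpolation=cv2.INTER_CUBIC))
f=grab_frame("wrist");cv2.imwrite("pics/w4.png",f["color"])
P=pts(f);z=cv2.medianBlur(P[...,2].astype(np.float32),5)
m=(abs(P[...,0]-.5)<.08)&(abs(P[...,1]-.357)<.06)&(z>.005)&(z<.05)
print(np.percentile(z[m],[5,50,95]), m.sum())
E
```

```text
t 8.65 tcp [500.4 356.8 133.8] w 0.0854 F [-0.1  1.4  0.3]
turn(tool) [ 0.002 -0.001 -0.003] shift now(tool) [-539.5   61.1    3.4] shift after turn [-539.7   59.3    3.8] q [-1.02  0.51  0.4   1.82 -0.25  0.87 -0.64]
[0.00983129 0.01054409 0.01083211] 3597
```

View pics/s4.png

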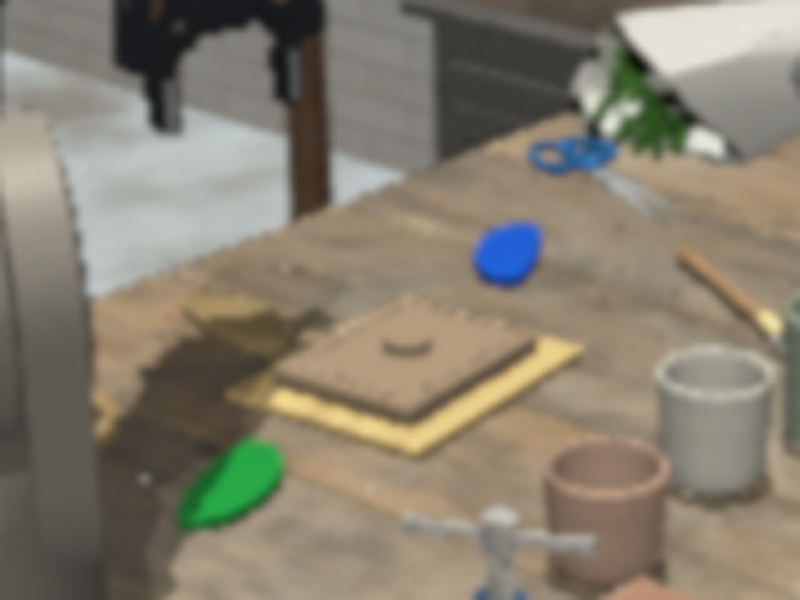

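View pics/w4.png

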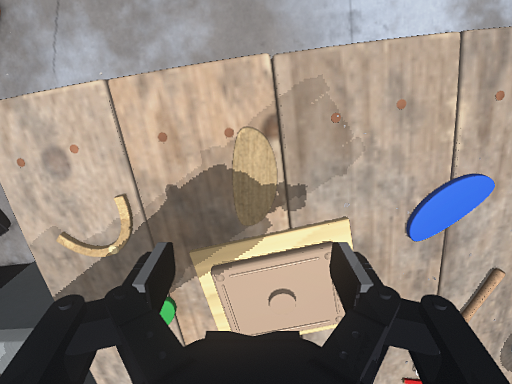

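The rib lies flat on the bare table (wrist px (254,175), top height about 10 mm), with a visible gap to the board. On the way to the stamp I'll pass over the slab to measure the button.

>>> play_rows(
  increments=[
    [-40,0,-20,0,0,0,0],
    [-45,0,-10,0,0,0,0],
    [-40,0,0,0,0,0,0],
    [-20,0,0,0,0,0,0],
    [0,0,0,0,0,0,0],
  ],
)

```text
clock: 9.25
tcp_pos: [0.4722, 0.2075, 0.1546]
orientation: [-2.366, -2.065, 0.025]
contact_force: [-0.4, -0.2, -0.3]
grip_width: 0.0855
```

>>> play_rows(
  increments=[
    [0,0,0,0,0,0,0],
  ],
)

```text
clock: 9.35
tcp_pos: [0.4718, 0.2081, 0.1539]
orientation: [-2.366, -2.064, 0.027]
contact_force: [-0.3, -0.1, 0.6]
grip_width: 0.0851
```

```bash
python3 go.py 485 -186 150 -7.9;python3 - <<'E'
from h import *
f=grab_frame("wrist");cv2.imwrite("pics/w5.png",f["color"])
f=grab_frame("top");cv2.imwrite("pics/t5.png",f["color"])
E
```

```text
t 9.35 tcp [471.8 208.1 153.9] w 0.0851 F [-0.3 -0.1  0.6]
turn(tool) [-0.013  0.012  0.002] shift now(tool) [-388.6   66.5    7.6] shift after turn [-388.5   67.3    3.9] q [-0.91  0.34  0.45  2.02 -0.19  0.84 -0.48]
```

View pics/w5.png

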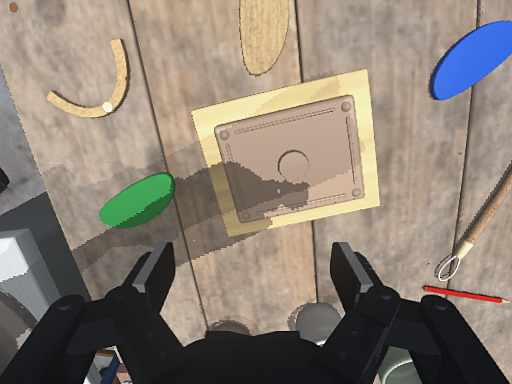

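View pics/t5.png

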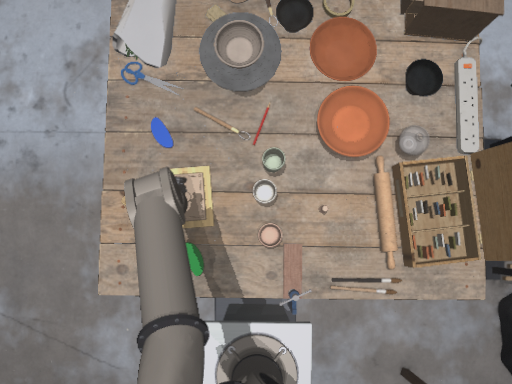

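The button shows at wrist px about (293,164). Measuring it by height mask.

Run:
```python
from h import *
import meas
f=grab_frame("wrist");P=pts(f);meas.f=f
z=cv2.medianBlur(P[...,2].astype(np.float32),5)
zs=np.median(z[120:135,270:320]);print("slab z",zs, "button z",np.median(z[160:168,288:298]))
meas.rep("button",meas.box(z>zs+.004,265,325,135,195),0.030)
meas.rep("slab",meas.box((z>0.0155),190,385,65,240),0.022)
ye=meas.box((z>0.0045)&(z<.06),185,385,65,240).astype(np.uint8)
ye=cv2.morphologyEx(ye,cv2.MORPH_OPEN,np.ones((5,5)));meas.rep("board",ye,0.008)
```

```text
slab z 0.023820562 button z 0.031593774
button rect [512.6 216.9  28.9  30.1  82.6] ell [512.7 216.9  29.5  29.7  69.1]
slab rect [512.4 217.2 139.1 109.9   5.6] ell [512.5 217.2 125.2 164.6  95.3]
board rect [512.6 216.5 180.4 150.3   5.5] ell [512.5 216.9 173.  213.2  95.2]
```

>>> play_rows(
  increments=[
    [-44,7,0,-0.013,0.012,0,0],
    [-44,7,0,0,0,0,0],
    [-44,7,0,0,0,0,0],
    [-44,7,0,0,0,0,0],
    [-44,7,0,0,0,0,0],
  ],
)

```text
clock: 10.05
tcp_pos: [0.483, -0.0059, 0.1539]
orientation: [2.337, 2.097, 0.01]
contact_force: [0.6, -0.5, 0.4]
grip_width: 0.0853
```

```bash
python3 go.py 485 -186 150 -7.9
```

```text
t 10.05 tcp [483.   -5.9 153.9] w 0.0853 F [ 0.6 -0.5  0.4]
turn(tool) [ 0.005 -0.004  0.03 ] shift now(tool) [-178.9   21.4    3.3] shift after turn [-178.2   26.8    3.9] q [-0.56  0.28  0.53  2.11 -0.2   0.79 -0.02]
```

>>> play_rows(
  increments=[
    [-42,6,0,0,0,0.03,0],
    [-42,6,0,0,0,0,0],
    [-40,6,0,0,0,0,0],
    [-10,2,0,0,0,0,0],
    [0,0,0,0,0,0,0],
  ],
)

```text
clock: 10.55
tcp_pos: [0.489, -0.149, 0.154]
orientation: [2.367, 2.057, 0.011]
contact_force: [-0.1, 0.0, 0.0]
grip_width: 0.0854
```

```bash
python3 go.py 485 -186 150 -7.9
python3 - <<'E'
from h import *
f=grab_frame("wrist");cv2.imwrite("pics/w6.png",f["color"])
P=pts(f);z=cv2.medianBlur(P[...,2].astype(np.float32),3)
import meas; meas.f=f
m=(abs(P[...,0]-.485)<.03)&(abs(P[...,1]+.186)<.03)&(z>.042)&(z<.06)
print(m.sum(), np.median(z[m]));meas.rep("stamp",m,.05)
E
```

```text
t 10.55 tcp [ 489. -149.  154.] w 0.0854 F [-0.1  0.   0. ]
turn(tool) [ 0.009 -0.002 -0.002] shift now(tool) [-37.2   1.1   3.9] shift after turn [-37.2   1.1   4. ] q [-0.29  0.34  0.57  2.05 -0.25  0.81  0.29]
298 0.050517403
stamp rect [ 485.  -184.4   19.6   19.2   39.3] ell [ 484.8 -184.5   18.5   20.4  175.8]
```

View pics/w6.png

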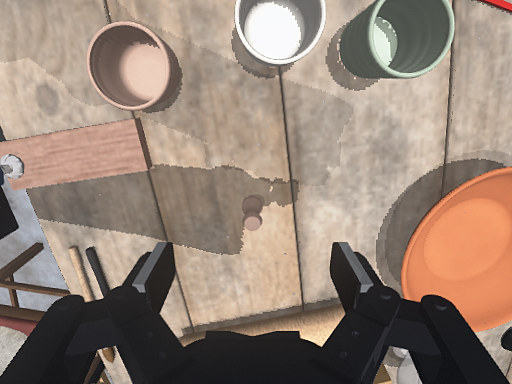

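The stamp is at wrist px (252,218), standing clear of everything, and both cameras put it at about (485, -185) mm. Moving over it and descending.

>>> play_rows(
  increments=[
    [-36,1,20,0.009,0,0,0],
    [0,0,20,0,0,0,0],
    [0,0,0,0,0,0,0],
  ],
)

```text
clock: 10.95
tcp_pos: [0.4884, -0.1753, 0.1127]
orientation: [-2.352, -2.077, -0.007]
contact_force: [-0.2, 0.9, -0.3]
grip_width: 0.0858
```

```bash
python3 go.py 485 -185 28 -7.9
```

```text
t 10.95 tcp [ 488.4 -175.3  112.7] w 0.0858 F [-0.2  0.9 -0.3]
turn(tool) [ 0.    -0.006  0.014] shift now(tool) [-10.6  -2.3  84.6] shift after turn [-10.1  -2.1  84.7] q [-0.2   0.42  0.53  2.06 -0.32  0.74  0.41]
```

>>> play_rows(
  increments=[
    [-11,-2,0,0,-0.006,0.014,0],
    [0,0,15,0,0,0,0],
    [0,0,20,0,0,0,0],
    [0,0,0,0,0,0,0],
  ],
)

```text
clock: 11.35
tcp_pos: [0.4873, -0.1824, 0.0776]
orientation: [2.362, 2.069, 0.005]
contact_force: [0.5, 0.2, 0.3]
grip_width: 0.085
```

```bash
python3 go.py 485 -185 28 -7.9
```

```text
t 11.35 tcp [ 487.3 -182.4   77.6] w 0.085 F [0.5 0.2 0.3]
turn(tool) [ 0.003 -0.001  0.006] shift now(tool) [-2.9 -2.1 49.6] shift after turn [-2.9 -2.  49.6] q [-0.16  0.48  0.5   2.08 -0.37  0.67  0.45]
```

>>> play_rows(
  increments=[
    [-3,-2,15,0.003,0,0.006,0],
    [0,0,15,0,0,0,0],
    [0,0,10,0,0,0,0],
    [0,0,0,0,0,0,0],
  ],
)

```text
clock: 11.75
tcp_pos: [0.486, -0.1845, 0.0361]
orientation: [2.368, 2.064, 0.004]
contact_force: [0.6, -0.3, 1.6]
grip_width: 0.0853
```

```bash
python3 go.py 485 -185 28 -7.9
```

```text
t 11.75 tcp [ 486.  -184.5   36.1] w 0.0853 F [ 0.6 -0.3  1.6]
turn(tool) [ 0.002 -0.002  0.001] shift now(tool) [-0.7 -1.   8.1] shift after turn [-0.7 -0.9  8.1] q [-0.11  0.55  0.45  2.09 -0.42  0.59  0.5 ]
```

>>> play_rows(
  increments=[
    [-0.5,-1,8,0,0,0,0],
    [0,0,0,0,0,0,0],
  ],
)

```text
clock: 11.95
tcp_pos: [0.4852, -0.185, 0.028]
orientation: [2.368, 2.063, 0.004]
contact_force: [0.4, -0.2, -0.2]
grip_width: 0.0853
```

```bash
python3 go.py 485 -185 28 -7.9
python3 - <<'E'
from h import *
f=grab_frame("scene");cv2.imwrite("pics/s6.png",cv2.resize(f["color"][160:260,250:380],None,fx=6,fy=6,interpolation=cv2.INTER_CUBIC))
E
```

```text
t 11.95 tcp [ 485.2 -185.    28. ] w 0.0853 F [ 0.4 -0.2 -0.2]
turn(tool) [ 0.003 -0.001  0.001] shift now(tool) [ 0.  -0.2 -0. ] shift after turn [ 0.  -0.2 -0. ] q [-0.1   0.56  0.43  2.1  -0.43  0.57  0.51]
```

View pics/s6.png

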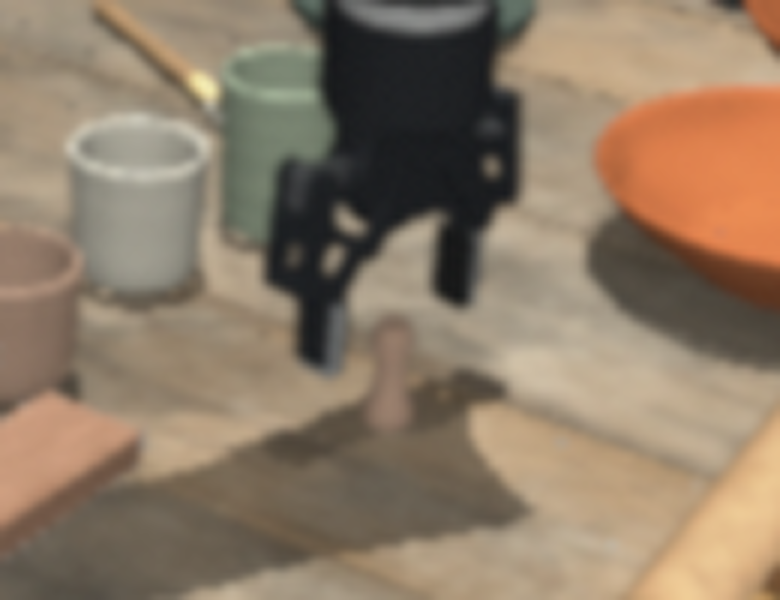

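The fingers straddle the stamp (crop px (390,370)). Closing.

>>> play_rows(
  increments=[
    [0,0,0,0,0,0,120],
    [0,0,0,0,0,0,160],
    [0,0,0,0,0,0,190],
    [0,0,0,0,0,0,220],
    [0,0,0,0,0,0,255],
  ],
)

```text
clock: 12.5
tcp_pos: [0.4868, -0.1856, 0.0299]
orientation: [2.366, 2.061, 0.008]
contact_force: [-0.7, -0.6, 0.6]
grip_width: 0.0169
```

>>> play_rows(
  increments=[
    [0,0,0,0,0,0,255],
    [0,0,0,0,0,0,255],
  ],
)

```text
clock: 12.7
tcp_pos: [0.4868, -0.1856, 0.03]
orientation: [2.366, 2.061, 0.008]
contact_force: [0.4, -0.0, 0.1]
grip_width: 0.0165
```

>>> play_rows(
  increments=[
    [0,0,-10,0,0,0,255],
    [0,0,-15,0,0,0,255],
    [0,0,0,0,0,0,255],
  ],
)

```text
clock: 13.0
tcp_pos: [0.4864, -0.1857, 0.0564]
orientation: [2.366, 2.061, 0.007]
contact_force: [-0.3, -0.0, -0.4]
grip_width: 0.0167
```

```bash
python3 go.py 485 -185 150 -7.9
python3 - <<'E'
from h import *
f=grab_frame("scene");cv2.imwrite("pics/s7.png",cv2.resize(f["color"][150:250,250:380],None,fx=6,fy=6,interpolation=cv2.INTER_CUBIC))
E
```

```text
t 13.0 tcp [ 486.4 -185.7   56.4] w 0.0167 F [-0.3 -0.  -0.4]
turn(tool) [ 0.006 -0.001  0.   ] shift now(tool) [  0.6  -0.9 -93.6] shift after turn [  0.5  -1.5 -93.6] q [-0.13  0.51  0.47  2.09 -0.4   0.62  0.48]
```

View pics/s7.png

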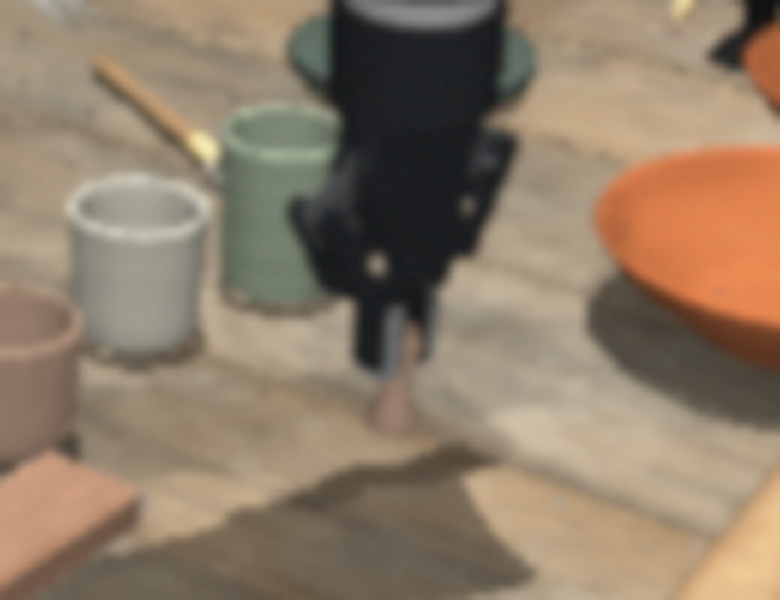

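The stamp is held and off the table, but it may lean slightly. I'll lift it and check.

>>> play_rows(
  increments=[
    [0,0,-20,0,0,0,255],
    [0,0,-30,0,0,0,255],
    [0,0,-30,0,0,0,255],
    [0,0,-15,0,0,0,255],
    [0,0,0,0,0,0,255],
  ],
)

```text
clock: 13.55
tcp_pos: [0.484, -0.1846, 0.1517]
orientation: [-2.368, -2.064, -0.003]
contact_force: [0.2, 1.2, -0.0]
grip_width: 0.0172
```

```bash
python3 go.py 485 -185 150 -7.9
python3 - <<'E'
from h import *
f=grab_frame("scene");P=pts(f)
x0,x1,y0,y1=290,345,130,220
a=cv2.resize(f["color"][y0:y1,x0:x1],None,fx=6,fy=6,interpolation=cv2.INTER_CUBIC)
g=grab_frame("wrist");b=g["color"][190:384,140:380]
a=a[:540];b=cv2.resize(b,None,fx=1.9,fy=1.9)
out=np.zeros((540,330+b.shape[1],3),np.uint8);out[:a.shape[0],:330]=a;out[:b.shape[0],330:]=b
cv2.imwrite("pics/s8.png",out);print(out.shape)
E
```

```text
t 13.55 tcp [ 484.  -184.6  151.7] w 0.0172 F [ 0.2  1.2 -0. ]
turn(tool) [ 0.001 -0.002  0.001] shift now(tool) [-0.3  1.   1.7] shift after turn [-0.3  1.   1.7] q [-0.23  0.36  0.58  2.04 -0.27  0.82  0.37]
(540, 786, 3)
```

View pics/s8.png

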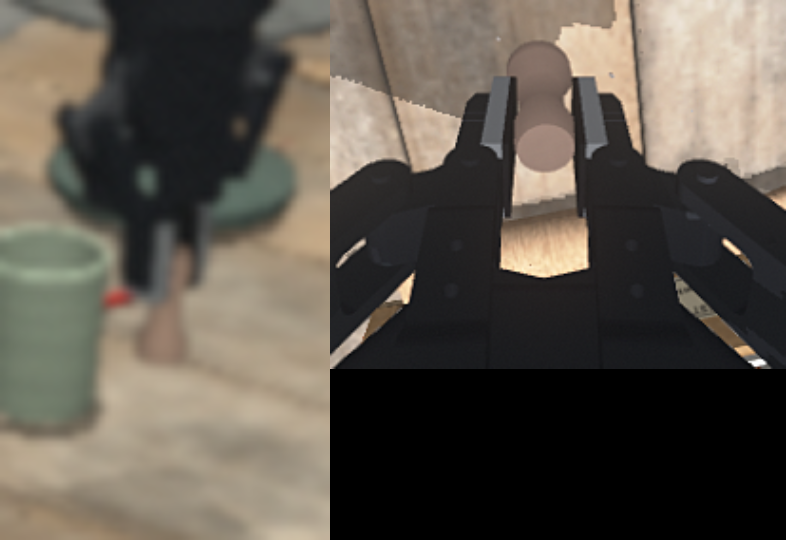

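```bash
cat > tilt.py <<'E'
from h import *
from scipy.spatial.transform import Rotation as R
o=r.get_obs();g=grab_frame("wrist");P=pts(g)
Rt=R.from_rotvec(o["orientation"]);Q=Rt.inv().apply((P.reshape(-1,3)-o["tcp_pos"])).reshape(P.shape)*1000
np.save("Q.npy",Q);cv2.imwrite("pics/wt.png",g["color"])
hsv=cv2.cvtColor(g["color"],cv2.COLOR_BGR2HSV).astype(int)
H,S,V=[hsv[...,i] for i in range(3)]
# stamp pixels: near tool axis, not grey
m=(abs(Q[...,1])<14)&(abs(Q[...,0])<22)&(Q[...,2]>-30)&(Q[...,2]<40)&(S>38)&((H<15)|(H>170))
vis=g["color"].copy();vis[m]=(0,255,0);cv2.imwrite("pics/wm.png",cv2.resize(vis[190:300,180:340],None,fx=4,fy=4))
q=Q[m];print(m.sum(),"ranges",np.percentile(q,[1,99],axis=0).round(1).tolist())
for a in range(-26,36,4):
    s=q[(q[:,2]>=a)&(q[:,2]<a+4)]
    if len(s)>5: print(a,len(s),"y mid/width",((np.percentile(s[:,1],3)+np.percentile(s[:,1],97))/2).round(1),(np.percentile(s[:,1],97)-np.percentile(s[:,1],3)).round(1),"x near(3%,97%)",np.percentile(s[:,0],[3,97]).round(1))
t=q[q[:,2]<np.percentile(q[:,2],1)+3.5]
A=np.c_[t[:,:2],np.ones(len(t))];c=np.linalg.lstsq(A,t[:,2],rcond=None)[0]
print("top plane slopes dz/dx dz/dy",c.round(3),len(t),"centre",t.mean(0).round(1))
E
python3 tilt.py
```

```text
2102 ranges [[-8.8, -11.5, -26.0], [12.5, 9.1, 25.8]]
-26 128 y mid/width -0.1 17.5 x near(3%,97%) [-6.9 12.4]
-22 711 y mid/width 0.1 15.8 x near(3%,97%) [-8.7  7.2]
-18 201 y mid/width -0.1 16.9 x near(3%,97%) [ 1.2 12.1]
-14 83 y mid/width 0.1 17.4 x near(3%,97%) [ 3.7 12.3]
-10 59 y mid/width 1.0 20.0 x near(3%,97%) [ 2.5 12.6]
-6 68 y mid/width 1.4 19.9 x near(3%,97%) [-0.5 12.3]
-2 84 y mid/width -0.4 15.4 x near(3%,97%) [0.  5.6]
2 80 y mid/width -1.3 12.7 x near(3%,97%) [0.4 5.5]
6 80 y mid/width -1.7 13.6 x near(3%,97%) [-0.8  5.9]
10 129 y mid/width -1.1 15.4 x near(3%,97%) [-0.8  6.5]
14 196 y mid/width -1.4 19.0 x near(3%,97%) [-3.1  8.5]
18 165 y mid/width -1.6 21.2 x near(3%,97%) [-2.8  9.5]
22 80 y mid/width -2.4 20.2 x near(3%,97%) [1.7 9.7]
26 16 y mid/width -0.4 17.1 x near(3%,97%) [3.5 9.6]
top plane slopes dz/dx dz/dy [ -0.047  -0.049 -24.544] 74 centre [  2.5  -0.3 -24.6]
```

View pics/wm.png

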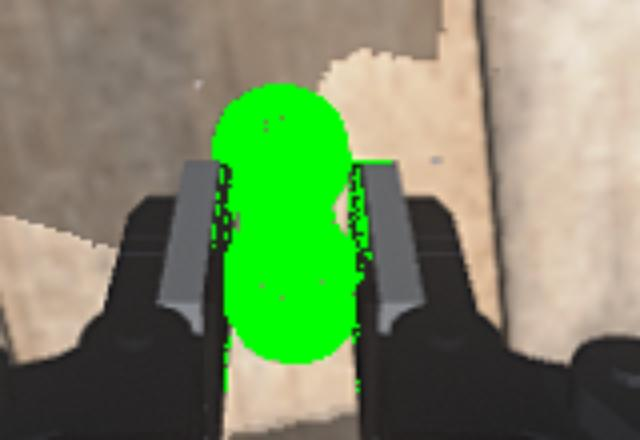

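```bash
cat > tilt2.py <<'E'
import numpy as np
from scipy.optimize import least_squares
Q=np.load("Q.npy")[190:300,180:340]
import cv2
g=cv2.imread("pics/wt.png")[190:300,180:340];hsv=cv2.cvtColor(g,cv2.COLOR_BGR2HSV).astype(int)
m=(abs(Q[...,1])<14)&(abs(Q[...,0])<22)&(hsv[...,1]>38)&((hsv[...,0]<15)|(hsv[...,0]>170))&(Q[...,2]>-30)&(Q[...,2]<40)
q=Q[m]
t=q[(np.hypot(q[:,0]+.8,q[:,1])<7)&(q[:,2]<-17)]
for _ in range(3):
    A=np.c_[t[:,:2],np.ones(len(t))];c=np.linalg.lstsq(A,t[:,2],rcond=None)[0];e=t[:,2]-A@c;t=t[abs(e)<2.5*e.std()]
print("top plane",c.round(3),len(t),e.std().round(2),"centre",t.mean(0).round(1))
# stamping end side: cylinder r 11.5 segment
for lo,hi in [(11,17),(15,21),(17,24)]:
    s=q[(q[:,2]>lo)&(q[:,2]<hi)]
    f=least_squares(lambda p:np.hypot(s[:,0]-p[0],s[:,1]-p[1])-11.3,[0,0],loss="soft_l1").x
    print(lo,hi,len(s),"lower centre xy",f.round(2))
for lo,hi in [(-2,3),(3,8)]:
    s=q[(q[:,2]>lo)&(q[:,2]<hi)]
    f=least_squares(lambda p:np.hypot(s[:,0]-p[0],s[:,1]-p[1])-p[2],[0,0,6],loss="soft_l1").x;print(lo,hi,len(s),"waist",f.round(2))
E
python3 tilt2.py
```

```text
top plane [  0.032   0.036 -21.458] 475 0.57 centre [ -0.5  -0.1 -21.5]
11 17 259 lower centre xy [-5.   -2.14]
15 21 284 lower centre xy [-2.94 -2.09]
17 24 253 lower centre xy [-2.18 -2.03]
-2 3 105 waist [-2.06 -0.82  7.25]
3 8 103 waist [-1.87 -1.05  7.24]
```

The top-face plane and the foot position agree. The stamp leans only about 0.05 rad in the grip, with its foot at about (-2.1, -2.0, +28.5) mm in the tool frame. I'll correct that with a small tool tilt and carry the stamp high over the cups.

```bash
cat > gof.py <<'E'
import sys
from h import *
from scipy.spatial.transform import Rotation as R
# usage: gof.py footx footy footz (mm) ; tool orientation yaw -7.9 plus tilt correction
F=np.array([-2.1,-2.0,28.5])
if len(sys.argv)>4: F=np.array(eval(sys.argv[4]))
tl=[-0.036,0.032,0] if len(sys.argv)<6 else eval(sys.argv[5])
T=np.array(list(map(float,sys.argv[1:4])));a=np.radians(-7.9)
o=r.get_obs();Rc=R.from_rotvec(o["orientation"])
ty=np.array([np.cos(a),np.sin(a),0]);tz=np.array([0,0,-1.])
Rt=R.from_matrix(np.stack([np.cross(ty,tz),ty,tz],1))*R.from_rotvec(tl)
tc=T-Rt.apply(F);d=tc-o["tcp_pos"]*1000
print("t",round(float(o["clock"]),2),"tcp",(o["tcp_pos"]*1000).round(1),"foot",(o["tcp_pos"]*1000+Rc.apply(F)).round(1),"w",round(float(o["grip_width"]),4),"F",o["contact_force"].round(1))
print("turn",(Rc.inv()*Rt).as_rotvec().round(3),"shift now",Rc.inv().apply(d).round(1),"q",o["joints"].round(2))
E
python3 gof.py 513 216.4 140
```

```text
t 13.7 tcp [ 482.5 -184.   149.4] foot [ 480.1 -185.8  120.9] w 0.0168 F [ 0.3  0.6 -0.7]
turn [-0.04   0.03   0.001] shift now [402.  -23.5 -18.5] q [-0.23  0.36  0.58  2.04 -0.27  0.82  0.37]
```

>>> play_rows(
  increments=[
    [0,0,-10,-0.018,0.016,0,255],
    [0,0,-15,-0.018,0.016,0,255],
    [0,0,0,0,0,0,255],
  ],
)

```text
clock: 14.0
tcp_pos: [0.4805, -0.1841, 0.1735]
orientation: [-2.367, -2.062, -0.073]
contact_force: [0.1, -0.2, 0.6]
grip_width: 0.0169
```

```bash
python3 gof.py 513 216.4 140
```

```text
t 14.0 tcp [ 480.5 -184.1  173.5] foot [ 479.2 -185.   144.9] w 0.0169 F [ 0.1 -0.2  0.6]
turn [-0.006 -0.004  0.   ] shift now [401.9 -22.   18.7] q [-0.21  0.3   0.58  2.04 -0.28  0.84  0.4 ]
```

>>> play_rows(
  increments=[
    [30,-2,0,0,0,0,255],
    [40,-2,0,0,0,0,255],
    [40,-2,1,0,0,0,255],
    [40,-2,1,0,0,0,255],
    [40,-2,1,0,0,0,255],
  ],
)

```text
clock: 14.5
tcp_pos: [0.4974, 0.003, 0.1788]
orientation: [2.383, 2.041, 0.078]
contact_force: [-0.1, 0.1, -0.5]
grip_width: 0.0167
```

```bash
python3 gof.py 513 216.4 140
```

```text
t 14.5 tcp [497.4   3.  178.8] foot [496.2   2.1 150.2] w 0.0167 F [-0.1  0.1 -0.5]
turn [-0.001 -0.003 -0.016] shift now [214.  -16.9  17.2] q [-0.57  0.25  0.53  2.08 -0.21  0.82 -0.07]
```

>>> play_rows(
  increments=[
    [40,-3,2,0,0,-0.016,255],
    [40,-3,2,0,0,0,255],
    [40,-3,2,0,0,0,255],
    [35,-3,2,0,0,0,255],
    [20,-1,0,0,0,0,255],
  ],
)

```text
clock: 15.0
tcp_pos: [0.5087, 0.1886, 0.1775]
orientation: [2.363, 2.065, 0.084]
contact_force: [0.5, 0.2, -0.1]
grip_width: 0.0169
```

>>> play_rows(
  increments=[
    [0,0,0,0,0,0,255],
  ],
)

```text
clock: 15.1
tcp_pos: [0.5085, 0.1922, 0.1775]
orientation: [2.359, 2.071, 0.085]
contact_force: [0.2, -0.7, 0.2]
grip_width: 0.0168
```

```bash
python3 gof.py 513 216.4 120
```

```text
t 15.1 tcp [508.5 192.2 177.5] foot [507.4 191.4 148.8] w 0.0168 F [ 0.2 -0.7  0.2]
turn [ 0.001 -0.008  0.008] shift now [24.6  1.2 29.9] q [-0.84  0.31  0.45  1.99 -0.2   0.83 -0.41]
```

>>> play_rows(
  increments=[
    [24,1,10,0,-0.008,0.008,255],
    [0,0,15,0,0,0,255],
    [0,0,0,0,0,0,255],
    [0,0,0,0,0,0,255],
  ],
)

```text
clock: 15.5
tcp_pos: [0.5142, 0.2134, 0.1535]
orientation: [2.366, 2.053, 0.075]
contact_force: [0.2, 0.4, 0.2]
grip_width: 0.0171
```

```bash
python3 gof.py 513 216.4 80; python3 tilt.py >/dev/null; python3 tilt2.py
```

```text
t 15.5 tcp [514.2 213.4 153.5] foot [513.1 212.3 124.9] w 0.0171 F [0.2 0.4 0.2]
turn [ 0.001  0.001 -0.004] shift now [ 2.6 -2.3 44.9] q [-0.85  0.37  0.43  1.98 -0.22  0.79 -0.43]
top plane [  0.023   0.051 -21.464] 475 0.57 centre [ -0.5   0.  -21.5]
11 17 254 lower centre xy [-5.03 -2.11]
15 21 284 lower centre xy [-3.05 -2.16]
17 24 246 lower centre xy [-2.26 -2.  ]
-2 3 114 waist [-1.95 -0.75  7.17]
3 8 98 waist [-2.01 -1.01  7.33]
```

>>> play_rows(
  increments=[
    [3,-2,10,0,0,0,255],
    [0,0,15,0,0,0,255],
    [0,0,10,0,0,0,255],
    [0,0,0,0,0,0,255],
    [0,0,0,0,0,0,255],
  ],
)

```text
clock: 16.05
tcp_pos: [0.5149, 0.2152, 0.1183]
orientation: [2.371, 2.047, 0.079]
contact_force: [0.4, -0.1, 0.3]
grip_width: 0.0171
```

```bash
python3 gof.py 513 216.4 55
```

```text
t 16.05 tcp [514.9 215.2 118.3] foot [513.9 214.1  89.7] w 0.0171 F [ 0.4 -0.1  0.3]
turn [ 0.003 -0.001 -0.008] shift now [ 1.  -2.5 34.7] q [-0.83  0.42  0.41  2.   -0.26  0.72 -0.41]
```

>>> play_rows(
  increments=[
    [1,-2,10,0.003,0,-0.008,255],
    [0,0,10,0,0,0,255],
    [0,0,8,0,0,0,255],
    [0,0,0,0,0,0,255],
    [0,0,0,0,0,0,255],
  ],
)

```text
clock: 16.55
tcp_pos: [0.5145, 0.2176, 0.0884]
orientation: [2.364, 2.059, 0.077]
contact_force: [-0.2, -0.9, -0.1]
grip_width: 0.0169
```

```bash
python3 gof.py 513 216.4 41
python3 - <<'E'
from h import *
f=grab_frame("scene");cv2.imwrite("pics/s9.png",cv2.resize(f["color"][130:220,150:270],None,fx=6,fy=6,interpolation=cv2.INTER_CUBIC))
f=grab_frame("wrist");cv2.imwrite("pics/w9.png",f["color"])
E
```

```text
t 16.55 tcp [514.5 217.6  88.4] foot [513.4 216.6  59.8] w 0.0169 F [-0.2 -0.9 -0.1]
turn [ 0.001 -0.001  0.   ] shift now [-0.9 -1.1 18.8] q [-0.81  0.47  0.38  2.01 -0.29  0.66 -0.38]
```

View pics/s9.png

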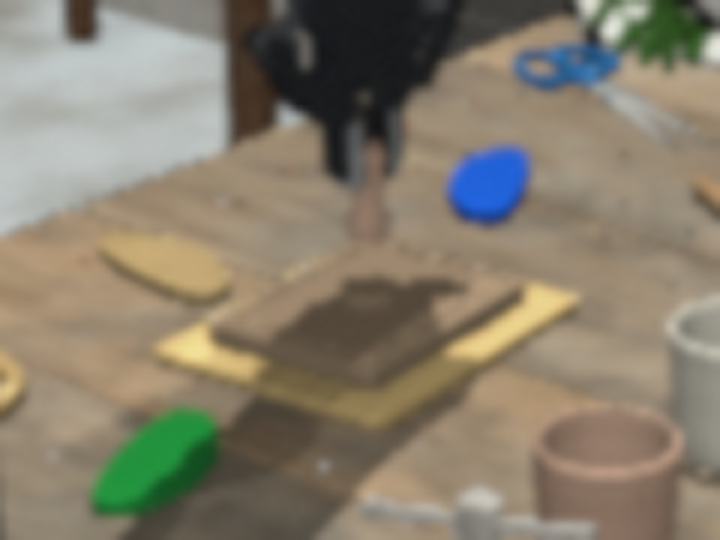

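View pics/w9.png

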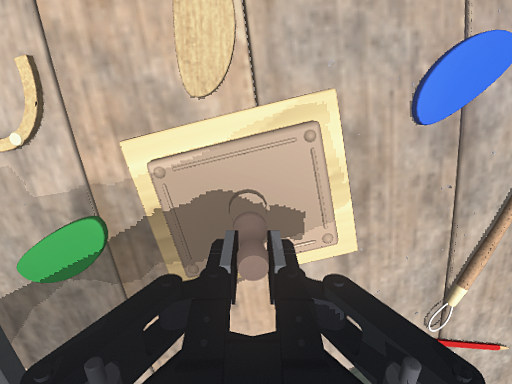

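The stamp now hangs upright in both views, above the button (scene crop foot (368,235), button (372,285)). Lowering in small steps.

>>> play_rows(
  increments=[
    [-1,-1,6,0,0,0,255],
    [0,0,6,0,0,0,255],
    [0,0,0,0,0,0,255],
    [0,0,0,0,0,0,255],
  ],
)

```text
clock: 17.05
tcp_pos: [0.5143, 0.2173, 0.0762]
orientation: [2.363, 2.059, 0.079]
contact_force: [0.1, 0.4, 0.0]
grip_width: 0.0166
```

```bash
python3 gof.py 513 216.4 41
```

```text
t 17.05 tcp [514.3 217.3  76.2] foot [513.2 216.3  47.6] w 0.0166 F [0.1 0.4 0. ]
turn [ 0.002 -0.002  0.001] shift now [-0.1 -0.4  6.6] q [-0.8   0.49  0.37  2.02 -0.3   0.63 -0.37]
```

>>> play_rows(
  increments=[
    [0,0,6,0,0,0,255],
    [0,0,0,0,0,0,255],
    [0,0,0,0,0,0,255],
  ],
)

```text
clock: 17.35
tcp_pos: [0.5147, 0.2176, 0.0698]
orientation: [2.363, 2.059, 0.08]
contact_force: [-0.9, -0.2, -0.7]
grip_width: 0.0168
```

```bash
python3 gof.py 513 216.4 41; python3 tilt.py >/dev/null; python3 tilt2.py
python3 - <<'E'
from h import *
import meas
f=grab_frame("scene");cv2.imwrite("pics/s10.png",cv2.resize(f["color"][130:220,150:270],None,fx=6,fy=6,interpolation=cv2.INTER_CUBIC))
g=grab_frame("wrist");cv2.imwrite("pics/w10.png",g["color"][150:300,150:350].repeat(4,0).repeat(4,1))
# predicted image positions of button top centre in scene
def proj(f,p):
    q=np.linalg.inv(f["T"])@np.r_[p,1];a=np.array([[q[0],-q[1],-q[2]]])
    return cv2.projectPoints(a,np.zeros(3),np.zeros(3),f["K"],np.array([f["k1"],0,0,0.]))[0].ravel()
print("scene: button",(proj(f,[.513,.2164,.03])-[150,130])*6,"foot",(proj(f,[.513,.2164,.041])-[150,130])*6)
P=pts(f);z=P[...,2]
# stamp points in scene by depth: lower end
m=(abs(P[...,0]-.513)<.03)&(abs(P[...,1]-.216)<.03)&(z>.036)&(z<.064)
print("scene lower stamp pts",m.sum(),np.median(P[m],0).round(4),P[m].min(0).round(3),P[m].max(0).round(3))
v,u=np.nonzero(m);print(u.min(),u.max(),u.mean().round(2),v.min(),v.max())
E
python3 meas.py | grep -E "tumb|white|pink"
```

```text
t 17.35 tcp [514.7 217.6  69.8] foot [513.7 216.6  41.2] w 0.0168 F [-0.9 -0.2 -0.7]
turn [ 0.002 -0.002  0.001] shift now [-0.2 -0.6  0.1] q [-0.79  0.5   0.36  2.02 -0.31  0.62 -0.36]
top plane [  0.04    0.047 -21.433] 480 0.59 centre [ -0.4  -0.1 -21.5]
11 17 246 lower centre xy [-5.04 -2.18]
15 21 285 lower centre xy [-3.11 -2.14]
17 24 256 lower centre xy [-2.37 -2.09]
-2 3 105 waist [-2.42 -0.66  7.5 ]
3 8 107 waist [-1.96 -1.05  7.26]
scene: button [364.2902344  284.46449046] foot [363.69266996 265.49935021]
scene lower stamp pts 43 [0.5073 0.2117 0.0533] [0.5   0.202 0.042] [0.518 0.226 0.064]
207 214 210.53 168 174Traceback (most recent call last):
  File "meas.py", line 20, in <module>
    rep("stamptop",box(z>0.038,312,340,198,222),0.05)
    ~~~^^^^^^^^^^^^^^^^^^^^^^^^^^^^^^^^^^^^^^^^^^^^^^
  File "meas.py", line 9, in rep
    C=big(m).reshape(-1,2).astype(float); W=onplane(f,C,zz)[:,:2]
      ~~~^^^
  File "meas.py", line 7, in big
    cs,_=cv2.findContours(m.astype(np.uint8),cv2.RETR_EXTERNAL,cv2.CHAIN_APPROX_NONE);return max(cs,key=cv2.contourArea)
                                                                                             ~~~^^^^^^^^^^^^^^^^^^^^^^^^
ValueError: max() iterable argument is empty
```

View pics/s10.png

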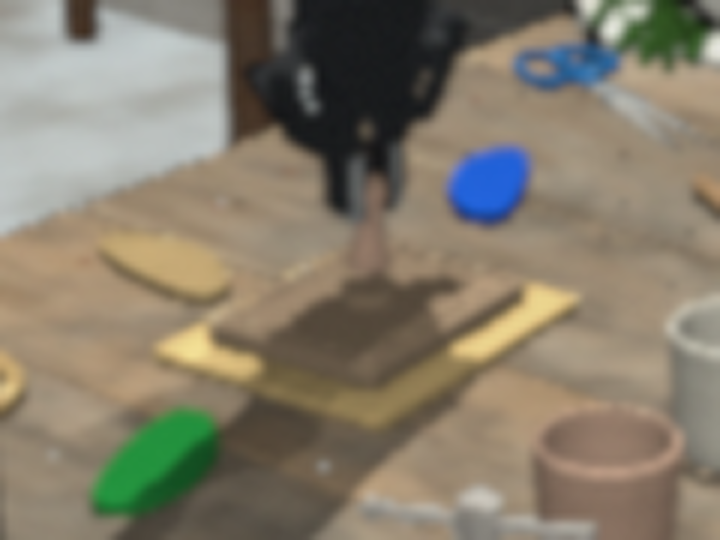

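View pics/w10.png

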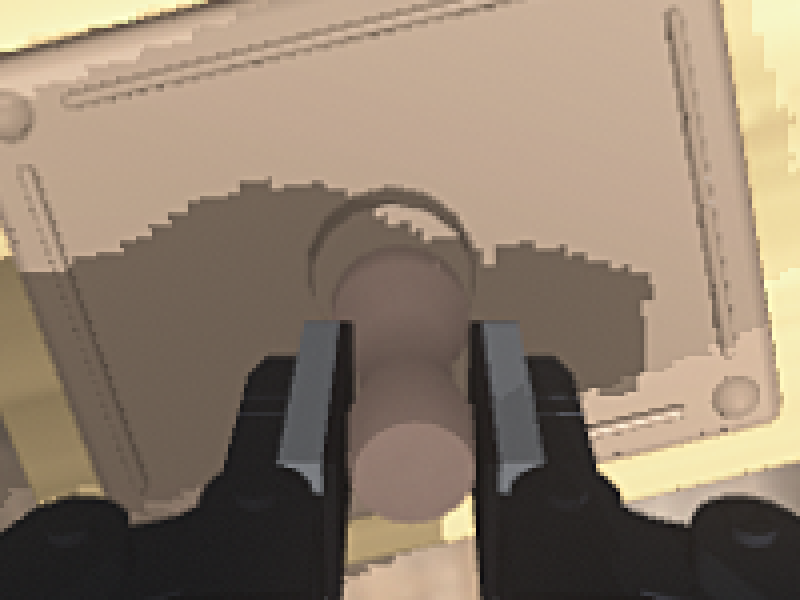

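The wrist view shows the stamp foot about 2 mm towards image right of the button centre (cols 403 vs 392 in the 4x crop). Making a small correction, then a final check.

>>> play_rows(
  increments=[
    [0,-1.5,0,0,0,0,255],
    [0,0,0,0,0,0,255],
    [0,0,0,0,0,0,255],
    [0,0,0,0,0,0,255],
    [0,0,0,0,0,0,255],
  ],
)

```text
clock: 18.1
tcp_pos: [0.5132, 0.218, 0.0702]
orientation: [2.363, 2.059, 0.081]
contact_force: [0.4, -0.0, -0.1]
grip_width: 0.0166
```

```bash
python3 gof.py 513 216.4 41; sed -i '/stamptop/d' meas.py
python3 - <<'E'
from h import *
from scipy.optimize import least_squares
g=grab_frame("wrist");cv2.imwrite("pics/w11.png",g["color"][150:300,150:350].repeat(4,0).repeat(4,1))
P=pts(g);z=cv2.medianBlur(P[...,2].astype(np.float32),3)
d=np.hypot(P[...,0]-.5127,P[...,1]-.2165)
# button: points at button-top height
m=(z>.0285)&(z<.0345)&(d<.02)
W=P[m][:,:2]*1000;print("button pts",len(W))
# boundary = outer edge of points on visible (far) side
c=np.array([512.7,216.5]);
for it in range(5):
    a=np.arctan2(*(W-c).T[::-1]);rr=np.hypot(*(W-c).T);E=[]
    for k in np.linspace(-np.pi,np.pi,37)[:-1]:
        s=(a>=k)&(a<k+np.pi/18)
        if s.sum()>3 and rr[s].max()>12.5: E.append(W[s][np.argmax(rr[s])])
    E=np.array(E);f=least_squares(lambda p:np.hypot(*(E-p).T)-15.2,c,loss="soft_l1").x;c=f
print("button circle",c.round(1),len(E))
s=(z>.043)&(z<.058)&(d<.02);S=P[s]*1000
f=least_squares(lambda p:np.hypot(*(S[:,:2]-p).T)-11.3,[513,216],loss="soft_l1").x
print("stamp end",f.round(1),len(S),S[:,2].min().round(1))
print(r.get_obs()["qvel"].round(3))
E
python3 meas.py | grep -E "tumb|white|pink"
```

```text
t 18.1 tcp [513.2 218.   70.2] foot [512.1 217.   41.6] w 0.0166 F [ 0.4 -0.  -0.1]
turn [ 0.003 -0.003  0.001] shift now [-0.4  1.   0.6] q [-0.8   0.5   0.36  2.03 -0.31  0.62 -0.36]
button pts 532
button circle [512.7 216.6] 22
stamp end [511.5 215.8] 527 23.2
[ 0.001  0.001 -0.    -0.001  0.002  0.     0.001]
tumbler rect [620.8 -37.   61.8  64.1  46. ] ell [620.4 -36.4  62.6  64.2  71.2]
white rect [538.4 -16.3  67.   49.5  64.3] ell [530.3 -12.4  63.5  64.4  33.5]
pink rect [411.6 -34.   67.9  53.2  48.2] ell [407.4 -30.3  62.3  64.2 132.9]
```

View pics/w11.png

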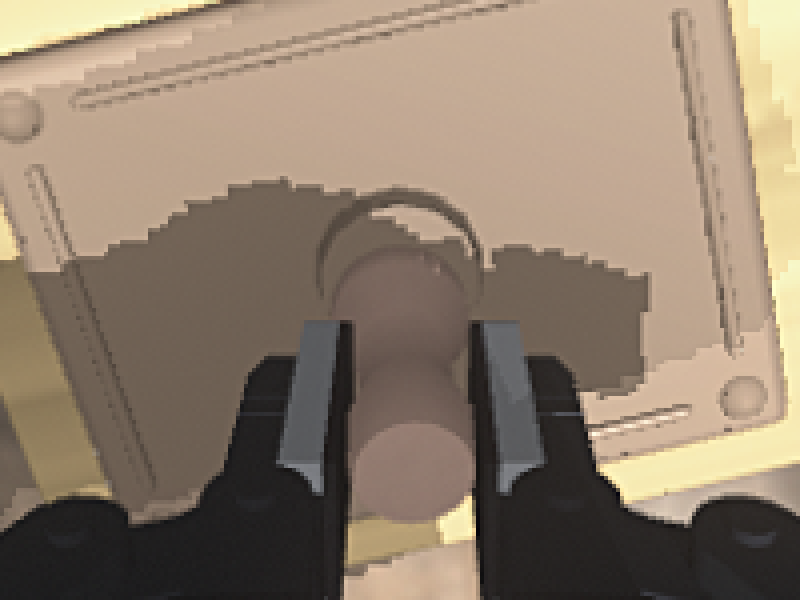

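Centred within about 1 mm: the button ring spans cols 317–482 and the stamp 330–472. The cups have not moved and the arm is still, so I'm handing in.

```bash
python3 -c "
from bench import r
r.hand_in();o=r.get_obs();print(o['clock'],o['tcp_pos'],o['grip_width'])"
```

```text
the job is handed in; nothing more can be done
the job is handed in; nothing more can be done
```

The job is handed in, at about 18 s of the 59 s allowed; no verdict was reported. I lifted the wooden rib off the button, laid it on the bare table to the left of the board, and carried the stamp over the cups. The arm still holds the stamp above the button.

My last checks:
- **Stamp position:** its foot is about 1–2 mm from the button's centre and about 11 mm above its top (z 41.6 mm).
- **Stamp lean:** it leaned about 0.05 rad in the grip. I tilted the tool to correct that, leaving about 0.02 rad.
- **Stillness and contact:** joint speeds were nearly zero, and the force reading stayed at noise level (about 1 N) throughout.
- **Cups:** all three were within about 1 mm of where they started, going by their ellipse fits. The rectangle fits for the white and pink cups shifted by a few mm because one edge of each was read poorly.
- **Rib:** it lay flat with its top at about 10 mm and a visible gap to the board; I released it from about 1 mm up. It was still there in the last scene picture. I did not measure its height again at the end.
- **Disagreements:** the camera estimates of the stamp's foot differed by about 1 mm, well inside the 6 mm limit. My first cup re-check script stopped with an error because the stamp was no longer in its search box; the corrected one ran fine.

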